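# Bring the painting turntable to its zero line

### The job

The little bell on the painting turntable has wet paint and must be brought round to its zero position. Push the wheel round gently by its upright stud, with the outside of the fingers, until the line on the wheel lines up with the one long line of the scale around it, then take the hand away. Do not take the stud between the fingers, do not touch the bell, and leave everything else where it is.

Things in the scene. Friction and masses are not known exactly. Their poses are not given: they have to be found in the camera images.
- wheel (a joint): Angle of the turntable's wheel, a flat aluminium disc, 190 mm in diameter, its top 32 mm above the table, turning freely both ways about a vertical axis. 0 (or any whole turn, 6.283): its line is exactly at the scale's long line; grows counter-clockwise seen from above; starts 0.7 to 5.6. Friction stops it where it is left; turning it takes about 2 N at the stud.
- wheel_centre (a point): Point on the wheel's axis, on its top face (32 mm above the table).
- wheel_line (a point): Outer end of the wheel's index line, at the wheel's edge, 97 mm from the axis. The line is black, 5 mm wide, 50 mm long, radial, on the wheel's top. It is the only line on the wheel.
- long_line (a point): Inner end of the fixed scale's long line, 97 mm from the axis, 26 mm above the table, on the white top of the turntable's fixed round base (264 mm in diameter). The scale has black radial lines every 15 degrees: 23 short ones (2 mm wide, 9 mm long) and this single long one (5 mm wide, 27 mm long).
- stud: Upright round black stud on the wheel, a sleeve free to spin about its own axis, 12 mm in diameter, 30 mm tall, 82 mm from the axis, on the opposite side from the wheel's index line. Origin at the centre of its foot, on the wheel's top (32 mm above the table). It is turned with the wheel and cannot be pulled out.
- stud_top (a point): Centre of the stud's top face, 62 mm above the table.
- bell: Small ceramic bell with wet paint, 50 mm in diameter at its rim, 50 mm tall, standing loose on the middle of the wheel, its axis within 5 mm of the wheel's. Origin at the centre of its underside. Not to be touched; it rides round with the wheel.
- plain_bell: Loose unpainted bell, 50 mm in diameter, 50 mm tall, standing on the table near the turntable. Origin under its centre. Leave alone.
- jar_a: Loose paint jar, 44 mm in diameter, 55 mm tall, near the turntable. Origin under its centre. Leave alone.
- jar_b: Loose paint jar, 48 mm in diameter, 60 mm tall, near the turntable. Origin under its centre. Leave alone.
- tin: Loose tin, 80 mm in diameter, 85 mm tall, to the left. Origin under its centre. Leave alone.
- mug: Loose mug, 72 mm in diameter, 80 mm tall, to the right. Origin under its centre. Leave alone.
- brush: Loose brush lying on the table to the left. Leave alone.
- spatula: Loose spatula lying on the table to the right. Leave alone.

How it is judged:
On the way:
1. the fingers push against the stud (contact force between the fingers and stud above 0.2 N), for 0.02 s.
At the end, for the whole second after the job is handed in: The wheel is at rest with the end of its line within 4 mm (less than a line's width, about 2.4 degrees) of the end of the scale's long line, and the bell still stands upright on the middle of the wheel (within 15 mm of its axis) (horizontal distance between wheel_line and long_line below 0.004 m and velocity of joint wheel between -0.03 and 0.03 rad/s and horizontal distance between bell and wheel_centre below 0.015 m and angle between bell's own z axis and vertical below 0.1 rad and height (world z) of bell between 0.028 and 0.036 m); the robot touches nothing.
It fails at once if the wet bell is touched (contact force between any of the fingers, the arm and bell above 0.2 N).
It fails at once if the bell is lifted, tipped or shifted from the middle of the wheel (height (world z) of bell above 0.042 m or angle between bell's own z axis and vertical above 0.3 rad or horizontal distance between bell and wheel_centre above 0.02 m).
It fails at once if the stud is taken between the fingers (horizontal distance between the grasp point and stud_top below 0.008 m and z of the grasp point in the frame of stud_top below 0.015 m).
It fails at once if the wheel is spun roughly (faster than 3 rad/s) (velocity of joint wheel above 3 rad/s or velocity of joint wheel below -3 rad/s).
It fails at once if something else on the table is shifted or lifted by more than 15 mm (distance of any of plain_bell, jar_a, jar_b, tin, mug, brush, spatula from where it was at the start of the episode above 0.015 m).
It also fails if it takes over 58 s, if anything falls off the work surface, if the arm or the gripper's body presses on something with over 40 N, if the wrist force passes 120 N, or if a joint passes its speed limit or range.

### The arm

A 7-joint arm with a two-finger parallel gripper is mounted at the origin on the work surface. World frame = base frame: x ahead of the robot, y to its left, z up, the work surface at z = 0. Lengths are in m, angles in rad, forces in N, time in s.
With the tool pointing down it reaches from about 0.425 to 0.875 m from the base axis. Payload 8.4 kg.
Tool frame: the origin (TCP) lies on the centre line of the jaws, within the pads' length; the fingertips stand 22 mm ahead of it and the grasp point (between the pads) lies 3 mm ahead of it (finger_overhang is the distance from the TCP to the fingertips, in m); z points along the fingers, x is the direction in which the jaws open and shut, and the axes are right-handed (so a half turn about z gives the same grasp; the last joint's range is limited). The gripper opens to 87 mm and grips with 3 to 60 N. Pads are 19 mm wide; open, the fingers measure 117 mm over their backs; the gripper's body (75 mm by 190 mm) begins 51 mm behind the grasp point.
Start: joints at [-1.261, 0.333, 0.04, 1.465, -0.013, 1.343, -0.059], TCP at [0.258, 0.596, 0.245] pointing down, gripper open.
Joint ranges: [-2.58, 2.58], [-0.38, 2.09], [-1.3, 1.39], [0.25, 2.4], [-1.5, 4.64], [0.08, 2.09], [-2.65, 2.65]. Speed limits (rad/s): [2.22, 2.22, 2.79, 2.79, 3.14, 3.14, 3.14].

### API

Orientations are given as a unit quaternion [x, y, z, w].
In Python, from workcell import * gives the robot as it stands.
- The arm moves only by the shell command python3 -m inch 'ROWS'. ROWS is JSON, a list of rows, each an object with "offset": the shift along the tool's x, y, z normalised to -1 to 1, where 1 is 500 mm, a list of three; "rot": the turn, a rotation vector about the tool's x, y, z normalised to -1 to 1, where 1 is pi rad, a list of three; "fingers": the opening, from 0 (shut) to 1 (fully open). In form: [{"offset": [dx, dy, dz], "rot": [wx, wy, wz], "fingers": fingers}, ...]. A call has exactly 8 rows; each row is the pose to reach, as a shift and turn from the pose commanded when the call began, along the tool's axes at that moment, turning the shorter way round; what a row does not reach only later rows make up. A row lasts 1/12 s, in which the tool goes at most 41.7 mm and 7.16 degrees, less where a joint would pass 70% of its speed; a pose out of reach is approached as far as the arm can. A call with a number of a shift or a turn outside -1 to 1 is refused whole. A call with a gripper value outside its range is refused whole. The fingers move at their own pace and stop on an object; the grip force is fixed at half the most. Time passes only in rows, so rows that repeat a pose let the fingers close, or fill a call up. It gives the time, the measured TCP pose, the force and the opening at its end, in the units of the state.
- observe(): the state, without advancing time (a new reading comes with each control period).
- snapshot(name): name is "scene" or "top"; returns a dict with "pixels" (400x640x3 uint8, blue, green, red), "range_z" (400x640 float32, m along the optical axis (not along the pixel's ray), 0 where there is no reading), "fx", "fy", "cx", "cy" (pixels), "position" and "rotation" of the camera in the world. Camera axes: x right, y up, looking along -z (the intrinsics and any distortion apply to the point x, -y, -z); pixel columns grow to the right and rows downward; lengths in m; the calibration is good to about 2 mm. A picture is of the moment at which its call begins.
- finish_job(): hands the job in, once; it reports no verdict.
Trained networks look in a picture, given as the dict that the camera call returned (one of the last four; its "shot" number tells which), for a name from the list of things; names that differ only in an ending like _2 or _b are one class to them, and where a whole thing is asked for, a point or a joint stands for the part that bears it (a point fixed in the world has none). Each returns a list of dicts, best first, with "confidence" (0 to 1); they miss things now and then, are a little off and sometimes report something else, mostly with a low value. They report only what shows in the picture. A call takes as long as a camera call.
- regions_of(thing, picture): "pixels" (400x640 bool, what is visible of it) and "bbox" ([left, top, width, height] in pixels, round what is visible of it).
The state is a dict: "t": time; "joint_positions": joint angles; "qd": joint speeds; "joint_efforts": joint torques, N m; "eef_pos": TCP position; "ee_rot": TCP orientation; "force": force on the tool from outside, world axes, zero at the start; "wrist_torque": the same for the moment, N m; "grip_width": finger opening in m.
Only numpy, scipy, OpenCV 4.12 (cv2) and the standard library are available. Lean on these libraries where they do the work, as an engineer would, in place of code of your own. Each camera call takes 0.05 s, during which the arm holds its last target. There are 200 camera calls.

## Working session

There is one attempt and no reset: what is moved stays moved. The work goes in short steps, Python scripts to look and compute and a shell command to move; the robot and the scene stay as the last step left them, time stands still between calls to the robot, and variables do not carry over. Pictures are saved under pics/ and viewed, about 8 in all and at most 12, crops included, and the job is handed in when it is done.

```bash
mkdir -p pics; ls
cat > h.py <<'E'
from workcell import *
import numpy as np, cv2
def pix2w(s,u,v,z=None):
    R=np.array(s["rotation"]); 
    if R.shape!=(3,3):
        from scipy.spatial.transform import Rotation as Ro
        R=Ro.from_quat(R).as_matrix()
    p=np.array(s["position"]); d=R@np.array([(u-s["cx"])/s["fx"],-(v-s["cy"])/s["fy"],-1.])
    t=(z-p[2])/d[2] if z is not None else s["range_z"][int(round(v)),int(round(u))]
    return p+t*d
E
python3 - <<'E'
from h import *
o=observe();print(o)
for n in("top","scene"):
    s=snapshot(n);cv2.imwrite(f"pics/{n}0.png",s["pixels"])
    print(n,{k:v for k,v in s.items() if k not in("pixels","range_z")})
    for t,z in(("stud",.062),("bell",.05),("plain_bell",.05),("jar_a",.055),("tin",.085),("mug",.08),("wheel",.032)):
        for r in regions_of(t,s)[:3]:
            x,y,w,h=r["bbox"]; vs,us=np.nonzero(r["pixels"]); print(t,round(r["confidence"],2),r["bbox"],pix2w(s,us.mean(),vs.mean(),z).round(3))
E
```

```text
pics
{'t': 0.0, 'joint_positions': array([-1.26119921,  0.33393228,  0.03989909,  1.46624454, -0.01337919,
        1.3433085 , -0.05850816]), 'qd': array([-0.00165194,  0.00088266, -0.00042278,  0.00049132, -0.00170052,
       -0.0019899 , -0.00033471]), 'joint_efforts': array([-1.46078060e-04, -6.56357789e+01,  1.33511625e+00, -4.03808999e+01,
       -5.98571822e-02,  4.47751803e-02,  1.81141700e-04]), 'eef_pos': array([0.25825504, 0.5960304 , 0.24365888]), 'ee_rot': array([ 8.35926287e-01,  5.48841126e-01, -6.39118872e-04,  5.03201254e-04]), 'force': array([0.41906539, 0.15066414, 0.42862558]), 'wrist_torque': array([-0.02302175, -0.02557027,  0.012451  ]), 'grip_width': 0.0872609916222874}
top {'fx': 415.0141109161556, 'fy': 415.0141109161556, 'cx': 321.5890001951291, 'cy': 199.34749143715464, 'position': array([0.43127523, 0.01701157, 1.49340717]), 'rotation': array([ 0.02849332, -0.02866204, -0.69767235,  0.71527611]), 'shot': 1}
bell 0.45 [299.6, 176.6, 14.7, 16.6] [0.598 0.072 0.05 ]
plain_bell 0.69 [248.3, 175.7, 14.3, 14.4] [0.6   0.247 0.05 ]
plain_bell 0.29 [347.3, 153.7, 
[... 452 characters left out ...]
2031841304, 'cy': 201.22949528738198, 'position': array([0.9331005 , 0.51580257, 1.17157558]), 'rotation': array([0.08627897, 0.25114   , 0.91934166, 0.29033697]), 'shot': 2}
bell 0.73 [307.3, 228.6, 16.9, 18.2] [0.603 0.08  0.05 ]
plain_bell 0.57 [346.5, 284.9, 12.9, 15.0] [0.617 0.267 0.05 ]
jar_a 0.76 [252.3, 202.3, 16.2, 24.6] [ 0.692 -0.077  0.055]
jar_a 0.67 [347.2, 287.2, 14.4, 14.8] [0.618 0.27  0.055]
jar_a 0.51 [287.0, 292.4, 19.5, 18.9] [0.745 0.201 0.055]
tin 0.75 [385.2, 331.1, 43.3, 40.4] [0.602 0.45  0.085]
tin 0.21 [284.1, 212.0, 68.1, 61.5] [0.618 0.101 0.085]
mug 0.71 [181.5, 113.8, 33.6, 32.5] [ 0.686 -0.421  0.08 ]
wheel 0.81 [285.1, 212.6, 66.4, 56.5] [0.602 0.081 0.032]
```

Run:
```python
import cv2
a=cv2.imread("pics/top0.png")[110:250,220:400]; b=cv2.imread("pics/scene0.png")[180:320,230:390]
cv2.imwrite("pics/t1.png",cv2.resize(a,(720,560),interpolation=cv2.INTER_CUBIC))
cv2.imwrite("pics/s1.png",cv2.resize(b,(640,560),interpolation=cv2.INTER_CUBIC))
```

```text
(no output)
```

View pics/t1.png

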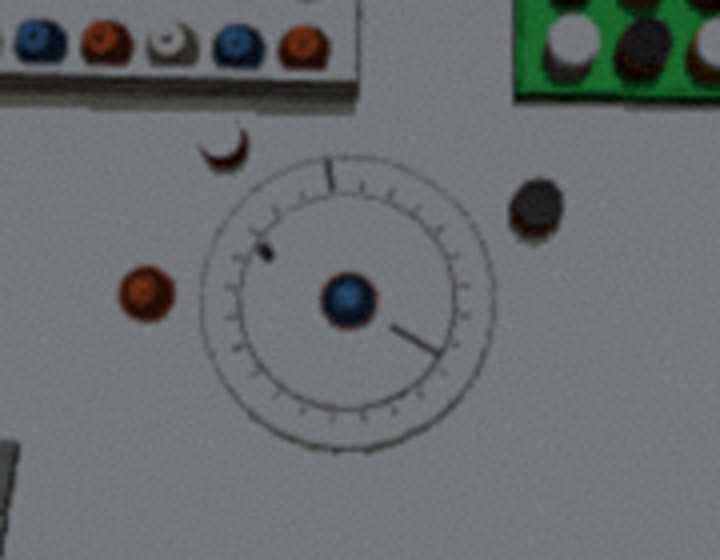

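View pics/s1.png

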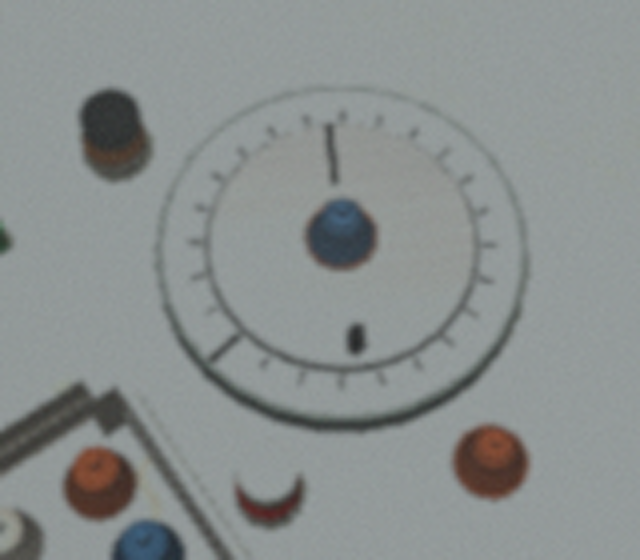

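The top view shows the long line's inner end at crop (333,192), i.e. pixel (303,158). The wheel line's outer end is at (438,354), pixel (329.5,198.5), and the stud is at about (262,248). The wheel therefore needs roughly +129° CCW. Next I'll fit the centre and angles precisely.

```bash
cat >> h.py <<'E'
from scipy.spatial.transform import Rotation as Ro
from scipy.optimize import minimize
def samp(s,P):
    R=Ro.from_quat(s["rotation"]).as_matrix(); c=(np.asarray(P)-s["position"])@R
    u=s["cx"]-s["fx"]*c[...,0]/c[...,2]; v=s["cy"]+s["fy"]*c[...,1]/c[...,2]
    g=cv2.cvtColor(s["pixels"],cv2.COLOR_BGR2GRAY)
    return cv2.remap(g,u.astype(np.float32).reshape(len(u),-1),v.astype(np.float32).reshape(len(u),-1),cv2.INTER_CUBIC).astype(float)
def ring(c,z,rs,th):
    r,t=np.meshgrid(rs,th); return np.stack([c[0]+r*np.cos(t),c[1]+r*np.sin(t),np.full_like(r,z)],-1)
def centre(s,c0):
    th=np.linspace(-np.pi,np.pi,360,endpoint=False)
    f=lambda c:np.median(samp(s,ring(c,.029,[.0955,.097],th)))+samp(s,ring(c,.029,[.0955,.097],th)).clip(60,None).mean()
    b=min(((f((c0[0]+i,c0[1]+j)),c0[0]+i,c0[1]+j) for i in np.arange(-.012,.0121,.001) for j in np.arange(-.012,.0121,.001)))
    return np.array(b[1:])
def dark(s,c,z,rs):
    th=np.radians(np.arange(0,360,.25)); p=samp(s,ring(c,z,rs,th)).mean(1)
    p=cv2.GaussianBlur(np.tile(p,3)[:,None],(1,13),2)[1440:2880,0]
    k=p.argmin(); i=np.arange(k-24,k+25); w=(np.median(p)-p[i%1440]-8).clip(0); return (i*w).sum()/w.sum()*.25, np.median(p)-p[k]
def measure(s,c):
    L,q=dark(s,c,.026,np.arange(.112,.122,.001)); W,q2=dark(s,c,.032,np.arange(.056,.092,.002))
    return L%360,W%360,q,q2
E
python3 - <<'E'
from h import *
for n in("top","scene"):
    s=snapshot(n);c=centre(s,(.6,.075));L,W,q,q2=measure(s,c)
    st,q3=dark(s,c,.050,np.arange(.076,.09,.002))
    print(n,c,"long",L,"line",W,"need",(L-W)%360,q,q2,"stud",st,q3)
    rs=np.arange(.06,.15,.0015);th=np.radians(np.arange(0,360,5))
    p=np.median(samp(s,ring(c,.027,rs,th)),0);print(dict(zip((rs[20:]*1e3).round(),p[20:].round())))
    if n=="top":
        for x in (.7,.72,.74,.76,.78,.8,.82,.85):
            v=[]
            for y in(.25,.15,.1,.05,0,-.05):
                R=Ro.from_quat(s["rotation"]).as_matrix();cc=(np.array([x,y,.03])-s["position"])@R
                u=s["cx"]-s["fx"]*cc[0]/cc[2];w=s["cy"]+s["fy"]*cc[1]/cc[2];v.append(round(pix2w(s,u,w)[2],3))
            print(x,v)
E
```

```text
top [0.601 0.074] long 9.464830710922293 line 240.7640873996601 need 128.7007433112622 59.00025041031274 55.948116490906585 stud 61.65174919048151 87.08240941483706
{np.float64(90.0): np.float64(118.0), np.float64(92.0): np.float64(112.0), np.float64(93.0): np.float64(103.0), np.float64(95.0): np.float64(93.0), np.float64(96.0): np.float64(88.0), np.float64(98.0): np.float64(92.0), np.float64(99.0): np.float64(100.0), np.float64(101.0): np.float64(110.0), np.float64(102.0): np.float64(116.0), np.float64(104.0): np.float64(120.0), np.float64(105.0): np.float64(119.0), np.float64(107.0): np.float64(119.0), np.float64(108.0): np.float64(118.0), np.float64(110.0): np.float64(118.0), np.float64(111.0): np.float64(118.0), np.float64(113.0): np.float64(118.0), np.float64(114.0): np.float64(119.0), np.float64(116.0): np.float64(119.0), np.float64(117.0): np.float64(119.0), np.float64(119.0): np.float64(120.0), np.float64(120.0): np.float64(119.0), np.float64(122.0): np.float64(119.0), np.float64(123.0): np.float64(119.0), np.float64(125.0): np.float64(116.0), np.float64(126.0): np.float64(11
[... 2518 characters left out ...]
.float64(152.0), np.float64(123.0): np.float64(151.0), np.float64(125.0): np.float64(148.0), np.float64(126.0): np.float64(141.0), np.float64(128.0): np.float64(132.0), np.float64(129.0): np.float64(126.0), np.float64(131.0): np.float64(128.0), np.float64(132.0): np.float64(135.0), np.float64(134.0): np.float64(143.0), np.float64(135.0): np.float64(148.0), np.float64(137.0): np.float64(151.0), np.float64(138.0): np.float64(151.0), np.float64(140.0): np.float64(152.0), np.float64(141.0): np.float64(152.0), np.float64(143.0): np.float64(152.0), np.float64(144.0): np.float64(152.0), np.float64(146.0): np.float64(152.0), np.float64(147.0): np.float64(152.0), np.float64(149.0): np.float64(151.0)}
```

```bash
cat >> h.py <<'E'
C=np.array([.6005,.0745])
def st():
    o=observe();R=Ro.from_quat(o["ee_rot"]).as_matrix();psi=np.degrees(np.arctan2(R[1,0],R[0,0]))
    th=np.degrees(np.arctan2(*(o["eef_pos"][:2]-C)[::-1]));print("t",round(o["t"],2),"tcp",o["eef_pos"].round(4),"psi",psi.round(1),"polar",th.round(1),np.hypot(*(o["eef_pos"][:2]-C)).round(4),"zdir",R[:,2].round(3),"F",o["force"].round(1),"j",o["joint_positions"].round(2),"w",round(o["grip_width"],4))
    return o,R,psi
def plan(seq,z):
    "rows for a list of (theta deg, r, psi deg)"
    o,R,psi=st()
    for th,r,ps in seq:
        p=np.array([C[0]+r*np.cos(np.radians(th)),C[1]+r*np.sin(np.radians(th)),z])
        T=Ro.from_matrix(np.array([[np.cos(np.radians(ps)),np.sin(np.radians(ps)),0],[np.sin(np.radians(ps)),-np.cos(np.radians(ps)),0],[0,0,-1.]]))
        d=R.T@(p-o["eef_pos"])/.5; w=(Ro.from_matrix(R.T)*T).as_rotvec()/np.pi
        print(th,d.round(4),w.round(4))
E
python3 -m inch '[{"offset":[-0.034,0.07,0],"rot":[0,0,0.039],"fingers":0},{"offset":[-0.068,0.14,0],"rot":[0,0,0.078],"fingers":0},{"offset":[-0.102,0.21,0],"rot":[0,0,0.117],"fingers":0},{"offset":[-0.136,0.28,0],"rot":[0,0,0.156],"fingers":0},{"offset":[-0.17,0.35,0],"rot":[0,0,0.195],"fingers":0},{"offset":[-0.204,0.42,0],"rot":[0,0,0.234],"fingers":0},{"offset":[-0.238,0.49,0],"rot":[0,0,0.273],"fingers":0},{"offset":[-0.271,0.56,0],"rot":[0,0,0.311],"fingers":0}]'
python3 -c "
from h import *
plan([(37,.082,-53)],.244)"
```

```text
t: 1.57
eef_pos: [0.4624, 0.3591, 0.2449]
ee_rot: [0.996, 0.089, 0.0, -0.0]
force: [0.6, 1.3, 0.2]
grip_width: 0.0414
t 1.57 tcp [0.4624 0.3591 0.2449] psi 10.2 polar 115.9 0.3163 zdir [ 0.     0.001 -1.   ] F [0.6 1.3 0.2] j [-1.01  0.2   0.32  1.64 -0.07  1.31 -0.5 ] w 0.0414
37 [0.3169 0.5355 0.0016] [-2.000e-04 -0.000e+00  3.514e-01]
```

```bash
python3 -m inch '[{"offset":[0.04,0.067,0],"rot":[0,0,0.039],"fingers":0},{"offset":[0.08,0.134,0],"rot":[0,0,0.078],"fingers":0},{"offset":[0.12,0.2,0],"rot":[0,0,0.117],"fingers":0},{"offset":[0.16,0.268,0],"rot":[0,0,0.156],"fingers":0},{"offset":[0.2,0.335,0],"rot":[0,0,0.195],"fingers":0},{"offset":[0.24,0.402,0],"rot":[0,0,0.234],"fingers":0},{"offset":[0.28,0.469,0],"rot":[0,0,0.273],"fingers":0},{"offset":[0.317,0.536,0],"rot":[0,0,0.311],"fingers":0}]'
python3 -c "
from h import *
plan([(37,.082,-53)],.14)"
```

```text
t: 2.23
eef_pos: [0.6677, 0.1252, 0.2448]
ee_rot: [0.922, -0.388, 0.0, -0.0]
force: [-0.2, 0.8, 0.3]
grip_width: 0.0007
t 2.23 tcp [0.6677 0.1252 0.2448] psi -45.7 polar 37.0 0.0841 zdir [ 0.001  0.    -1.   ] F [-0.2  0.8  0.3] j [-0.68  0.44  0.6   1.41 -0.25  1.37 -0.87] w 0.0007
37 [-0.0005  0.0044  0.2095] [-0.0002 -0.0001  0.0406]
```

```bash
python3 -m inch '[{"offset":[0,0.004,0.05],"rot":[0,0,0.02],"fingers":0},{"offset":[0,0.004,0.1],"rot":[0,0,0.041],"fingers":0},{"offset":[0,0.004,0.15],"rot":[0,0,0.041],"fingers":0},{"offset":[0,0.004,0.2],"rot":[0,0,0.041],"fingers":0},{"offset":[0,0.004,0.25],"rot":[0,0,0.041],"fingers":0},{"offset":[0,0.004,0.28],"rot":[0,0,0.041],"fingers":0},{"offset":[0,0.004,0.29],"rot":[0,0,0.041],"fingers":0},{"offset":[0,0.004,0.29],"rot":[0,0,0.041],"fingers":0}]'
python3 -c "
from h import *
plan([(37,.082,-53)],.067)
s=snapshot('scene');cv2.imwrite('pics/s2.png',cv2.resize(s['pixels'][150:300,230:390],(640,600),interpolation=cv2.INTER_CUBIC))"
```

```text
t: 2.9
eef_pos: [0.6643, 0.1251, 0.0982]
ee_rot: [0.896, -0.444, -0.001, 0.001]
force: [0.8, -0.0, 0.4]
grip_width: 0.0002
t 2.9 tcp [0.6643 0.1251 0.0982] psi -52.8 polar 38.4 0.0814 zdir [-0.002 -0.001 -1.   ] F [ 0.8 -0.   0.4] j [-0.67  0.55  0.57  1.58 -0.32  1.12 -0.94] w 0.0002
37 [ 0.004  -0.0014  0.0625] [0.0007 0.0002 0.0014]
```

View pics/s2.png

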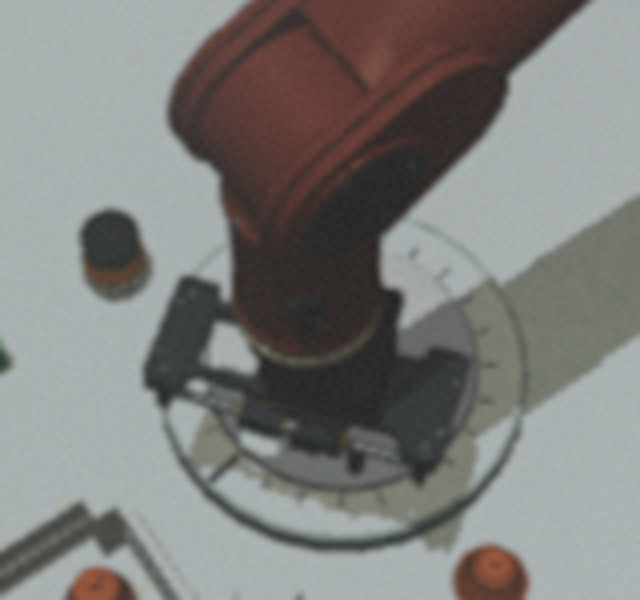

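The fingers (about 310,430) are clear on the clockwise side of the stud (356,455). I'll descend.

```bash
python3 -m inch '[{"offset":[0.004,-0.001,0.015],"rot":[0,0,0],"fingers":0},{"offset":[0.004,-0.001,0.03],"rot":[0,0,0],"fingers":0},{"offset":[0.004,-0.001,0.045],"rot":[0,0,0],"fingers":0},{"offset":[0.004,-0.001,0.055],"rot":[0,0,0],"fingers":0},{"offset":[0.004,-0.001,0.062],"rot":[0,0,0],"fingers":0},{"offset":[0.004,-0.001,0.062],"rot":[0,0,0],"fingers":0},{"offset":[0.004,-0.001,0.062],"rot":[0,0,0],"fingers":0},{"offset":[0.004,-0.001,0.062],"rot":[0,0,0],"fingers":0}]'
python3 -c "
from h import *
plan([(t,.082,t-90) for t in np.linspace(39,55,8)],.067)"
```

```text
t: 3.62
eef_pos: [0.6669, 0.1238, 0.0688]
ee_rot: [0.896, -0.444, 0.0, -0.0]
force: [-0.5, -0.3, 0.5]
grip_width: 0.0003
t 3.62 tcp [0.6669 0.1238 0.0688] psi -52.8 polar 36.6 0.0827 zdir [ 0.  0. -1.] F [-0.5 -0.3  0.5] j [-0.66  0.58  0.56  1.6  -0.34  1.07 -0.92] w 0.0003
39.0 [-0.007   0.0015  0.0037] [-0.0001 -0.0001 -0.0098]
41.285714285714285 [-0.0135  0.0018  0.0037] [-0.0001 -0.0001 -0.0225]
43.57142857142857 [-0.02    0.0024  0.0037] [-0.0001 -0.0001 -0.0352]
45.857142857142854 [-0.0265  0.0032  0.0037] [-0.0001 -0.0001 -0.0479]
48.14285714285714 [-0.0329  0.0043  0.0037] [-0.0001 -0.0001 -0.0606]
50.42857142857143 [-0.0393  0.0057  0.0037] [-0.0001 -0.0001 -0.0733]
52.714285714285715 [-0.0457  0.0073  0.0037] [-0.0001 -0.0001 -0.086 ]
55.0 [-0.0519  0.0092  0.0037] [-0.0001 -0.0001 -0.0987]
```

```bash
python3 -m inch '[{"offset":[-0.007,0.0015,0.003],"rot":[0,0,-0.01],"fingers":0},{"offset":[-0.0135,0.002,0.003],"rot":[0,0,-0.0225],"fingers":0},{"offset":[-0.02,0.0025,0.003],"rot":[0,0,-0.035],"fingers":0},{"offset":[-0.0265,0.003,0.003],"rot":[0,0,-0.048],"fingers":0},{"offset":[-0.033,0.0045,0.003],"rot":[0,0,-0.061],"fingers":0},{"offset":[-0.039,0.0055,0.003],"rot":[0,0,-0.073],"fingers":0},{"offset":[-0.0455,0.0075,0.003],"rot":[0,0,-0.086],"fingers":0},{"offset":[-0.052,0.009,0.003],"rot":[0,0,-0.099],"fingers":0}]'
cat > look.py <<'E'
from h import *
import sys
for n in("top","scene"):
    s=snapshot(n)
    st_,q3=dark(s,C,.05,np.arange(.076,.09,.002));L,W,q,q2=measure(s,C)
    print(n,"L",round(L,2),"W",round(W,2),"need",round((L-W)%360,2),round(q),round(q2),"stud",round(st_,1),round(q3))
    if len(sys.argv)>1: cv2.imwrite(f"pics/{n}_{sys.argv[1]}.png",cv2.resize(s["pixels"][140:300,220:400],(720,640),interpolation=cv2.INTER_CUBIC))
E
python3 look.py a
python3 -c "
from h import *
plan([(t,.082,t-90) for t in np.linspace(57.5,75,8)],.067)"
```

```text
t: 4.28
eef_pos: [0.6476, 0.1417, 0.0674]
ee_rot: [0.954, -0.299, 0.001, -0.0]
force: [3.0, -2.0, -1.7]
grip_width: 0.0004
top L 24.53 W 53.74 need 330.79 117 93 stud 30.4 83
scene L 203.52 W 206.23 need 357.29 87 20 stud 211.0 21
t 4.38 tcp [0.6472 0.1423 0.0674] psi -34.8 polar 55.4 0.0823 zdir [ 0.  0. -1.] F [-0.6 -0.6 -0.2] j [-0.65  0.54  0.49  1.64 -0.28  1.04 -0.68] w 0.0001
57.5 [-0.006   0.0007  0.0007] [-0.0002 -0.     -0.0127]
60.0 [-0.0131  0.0012  0.0007] [-0.0002 -0.     -0.0266]
62.5 [-0.0202  0.0019  0.0007] [-0.0002 -0.     -0.0405]
65.0 [-0.0273  0.003   0.0007] [-0.0002 -0.0001 -0.0544]
67.5 [-0.0343  0.0044  0.0007] [-0.0002 -0.0001 -0.0683]
70.0 [-0.0413  0.0061  0.0007] [-0.0002 -0.0001 -0.0822]
72.5 [-0.0482  0.008   0.0007] [-0.0002 -0.0001 -0.0961]
75.0 [-0.055   0.0103  0.0007] [-2.0e-04 -1.0e-04 -1.1e-01]
```

View pics/scene_a.png

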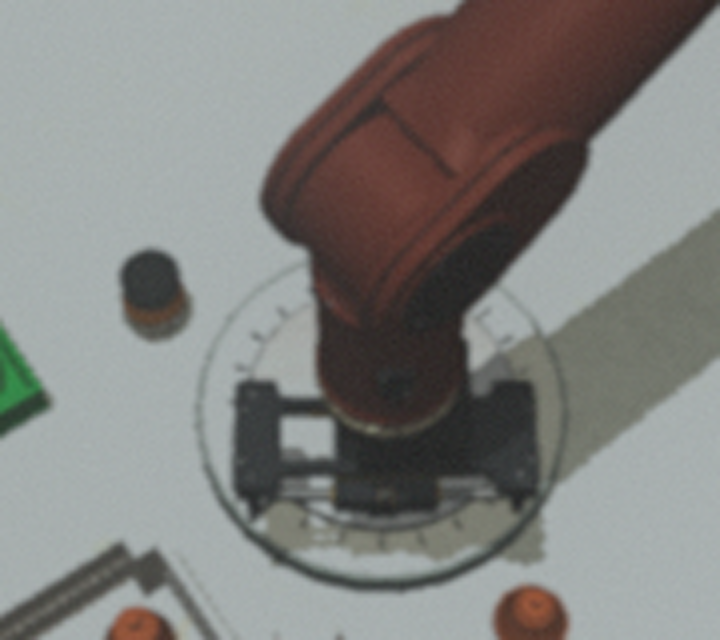

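Contact confirmed: about 3.6 N opposing the push. I'll keep pushing.

```bash
python3 -m inch '[{"offset":[-0.006,0.0005,0.0007],"rot":[0,0,-0.013],"fingers":0},{"offset":[-0.013,0.001,0.0007],"rot":[0,0,-0.0265],"fingers":0},{"offset":[-0.02,0.002,0.0007],"rot":[0,0,-0.0405],"fingers":0},{"offset":[-0.027,0.003,0.0007],"rot":[0,0,-0.0545],"fingers":0},{"offset":[-0.0345,0.0045,0.0007],"rot":[0,0,-0.068],"fingers":0},{"offset":[-0.041,0.006,0.0007],"rot":[0,0,-0.082],"fingers":0},{"offset":[-0.048,0.008,0.0007],"rot":[0,0,-0.096],"fingers":0},{"offset":[-0.055,0.0105,0.0007],"rot":[0,0,-0.11],"fingers":0}]'
python3 -c "
from h import *
plan([(t,.082,t-90) for t in np.linspace(78,99,8)],.067)"
```

```text
t: 5.05
eef_pos: [0.6225, 0.1533, 0.0673]
ee_rot: [0.991, -0.131, 0.001, -0.0]
force: [2.2, -0.5, 0.7]
grip_width: 0.0005
t 5.05 tcp [0.6225 0.1533 0.0673] psi -15.1 polar 74.4 0.0818 zdir [ 0.002  0.    -1.   ] F [ 2.2 -0.5  0.7] j [-0.64  0.48  0.42  1.69 -0.23  1.01 -0.4 ] w 0.0005
78.0 [-0.0103 -0.0001  0.0005] [-0.0002 -0.0005 -0.017 ]
81.0 [-0.0188  0.0005  0.0005] [-0.0002 -0.0005 -0.0337]
84.0 [-0.0273  0.0017  0.0005] [-0.0002 -0.0005 -0.0503]
87.0 [-0.0358  0.0032  0.0005] [-0.0002 -0.0005 -0.067 ]
90.0 [-0.0441  0.0053  0.0005] [-0.0002 -0.0005 -0.0837]
93.0 [-0.0523  0.0077  0.0005] [-0.0002 -0.0005 -0.1003]
96.0 [-0.0604  0.0106  0.0004] [-1.00e-04 -5.00e-04 -1.17e-01]
99.0 [-0.0684  0.0139  0.0004] [-1.000e-04 -6.000e-04 -1.337e-01]
```

```bash
python3 -m inch '[{"offset":[-0.0095,0,0],"rot":[0,0,-0.017],"fingers":0},{"offset":[-0.019,0.0005,0],"rot":[0,0,-0.034],"fingers":0},{"offset":[-0.0275,0.0015,0],"rot":[0,0,-0.05],"fingers":0},{"offset":[-0.036,0.003,0],"rot":[0,0,-0.067],"fingers":0},{"offset":[-0.044,0.005,0],"rot":[0,0,-0.084],"fingers":0},{"offset":[-0.0525,0.0075,0],"rot":[0,0,-0.1],"fingers":0},{"offset":[-0.0605,0.0105,0],"rot":[0,0,-0.117],"fingers":0},{"offset":[-0.0685,0.014,0],"rot":[0,0,-0.134],"fingers":0}]'
python3 -c "
from h import *
plan([(t,.082,t-90) for t in np.linspace(102,123,8)],.067)"
```

```text
t: 5.72
eef_pos: [0.5875, 0.1557, 0.0673]
ee_rot: [0.997, 0.079, 0.001, -0.0]
force: [2.1, 0.7, -0.4]
grip_width: 0.0007
t 5.72 tcp [0.5875 0.1557 0.0673] psi 9.1 polar 99.1 0.0822 zdir [ 0.002  0.001 -1.   ] F [ 2.1  0.7 -0.4] j [-0.61  0.41  0.34  1.78 -0.16  0.98 -0.05] w 0.0007
102.0 [-0.0083  0.0007  0.0005] [-0.0001 -0.0006 -0.0161]
105.0 [-0.0169  0.0014  0.0005] [-0.0001 -0.0006 -0.0328]
108.0 [-0.0254  0.0025  0.0005] [-0.0001 -0.0006 -0.0495]
111.0 [-0.0338  0.004   0.0004] [-0.0001 -0.0006 -0.0661]
114.0 [-0.0422  0.006   0.0004] [-0.     -0.0006 -0.0828]
117.0 [-0.0504  0.0084  0.0004] [-0.     -0.0006 -0.0995]
120.0 [-0.0585  0.0113  0.0004] [-0.     -0.0006 -0.1161]
123.0 [-0.0665  0.0146  0.0004] [ 0.     -0.0006 -0.1328]
```

```bash
python3 -m inch '[{"offset":[-0.0085,0.0005,0],"rot":[0,0,-0.016],"fingers":0},{"offset":[-0.017,0.0015,0],"rot":[0,0,-0.033],"fingers":0},{"offset":[-0.0255,0.0025,0],"rot":[0,0,-0.0495],"fingers":0},{"offset":[-0.034,0.004,0],"rot":[0,0,-0.066],"fingers":0},{"offset":[-0.042,0.006,0],"rot":[0,0,-0.083],"fingers":0},{"offset":[-0.0505,0.0085,0],"rot":[0,0,-0.0995],"fingers":0},{"offset":[-0.0585,0.0115,0],"rot":[0,0,-0.116],"fingers":0},{"offset":[-0.0665,0.0145,0],"rot":[0,0,-0.133],"fingers":0}]'
python3 look.py b
python3 -c "
from h import *
plan([(t,.082,t-90) for t in np.linspace(126,147,8)],.067)"
```

```text
t: 6.38
eef_pos: [0.5557, 0.1435, 0.0672]
ee_rot: [0.959, 0.284, 0.001, -0.0]
force: [1.9, 0.9, -0.1]
grip_width: 0.0007
top L 165.53 W 150.22 need 15.31 117 115 stud 159.3 118
scene L 161.01 W 167.26 need 353.75 124 115 stud 160.9 114
t 6.48 tcp [0.5551 0.1429 0.0671] psi 32.9 polar 123.6 0.082 zdir [ 0.  0. -1.] F [-0.5  0.6  0.4] j [-0.55  0.34  0.26  1.86 -0.11  0.95  0.33] w 0.0003
126.0 [-0.007   0.0003  0.0001] [-0.     -0.0002 -0.0171]
129.0 [-0.0155  0.001   0.0001] [-0.     -0.0002 -0.0338]
132.0 [-0.0241  0.0021  0.0001] [-0.     -0.0002 -0.0504]
135.0 [-0.0325  0.0037  0.0001] [-0.     -0.0002 -0.0671]
138.0 [-0.0408  0.0057  0.0001] [-0.     -0.0002 -0.0838]
141.0 [-0.0491  0.0082  0.0001] [-0.     -0.0002 -0.1004]
144.0 [-0.0572  0.011   0.0001] [-0.     -0.0002 -0.1171]
147.0 [-0.0651  0.0143  0.0001] [-0.     -0.0002 -0.1338]
```

View pics/scene_b.png

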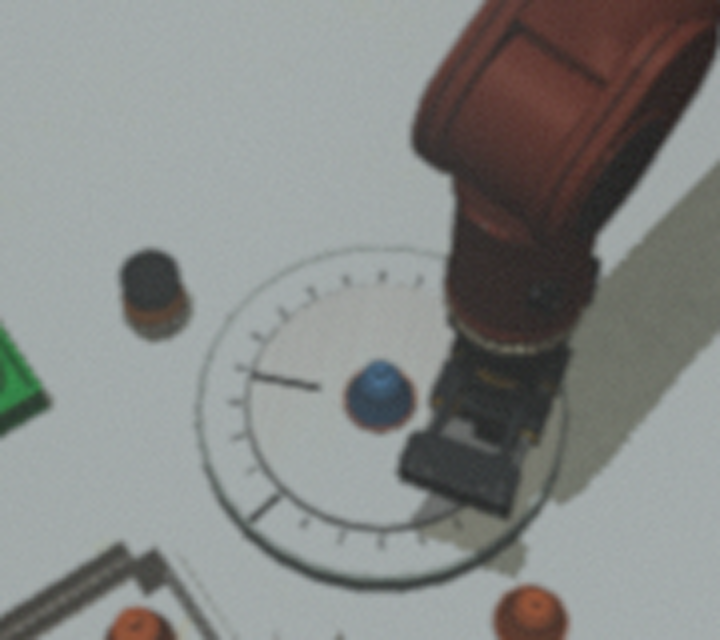

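```bash
python3 -m inch '[{"offset":[-0.007,0.0005,0],"rot":[0,0,-0.017],"fingers":0},{"offset":[-0.0155,0.001,0],"rot":[0,0,-0.034],"fingers":0},{"offset":[-0.024,0.002,0],"rot":[0,0,-0.0505],"fingers":0},{"offset":[-0.0325,0.0035,0],"rot":[0,0,-0.067],"fingers":0},{"offset":[-0.041,0.0055,0],"rot":[0,0,-0.084],"fingers":0},{"offset":[-0.049,0.008,0],"rot":[0,0,-0.1005],"fingers":0},{"offset":[-0.057,0.011,0],"rot":[0,0,-0.117],"fingers":0},{"offset":[-0.065,0.0145,0],"rot":[0,0,-0.134],"fingers":0}]'
cat > look.py <<'E'
from h import *
import sys
def dw(s,z,rs,lo,hi):
    a=np.arange(lo,hi,.25);p=cv2.GaussianBlur(samp(s,ring(C,z,rs,np.radians(a))).mean(1)[:,None],(1,13),2)[:,0]
    k=p.argmin();i=np.arange(max(k-24,0),min(k+25,len(a)));w=(np.median(p)-p[i]-8).clip(0);return (a[i]*w).sum()/w.sum(),np.median(p)-p[k]
for n in("top","scene"):
    s=snapshot(n);L,q=dw(s,.026,np.arange(.112,.122,.001),-10,30);W,q2=dw(s,.032,np.arange(.056,.092,.002),-70,35)
    print(n,"L",round(L,2),"W",round(W,2),"need",round(L-W,2),round(q),round(q2))
    if len(sys.argv)>1: cv2.imwrite(f"pics/{n}_{sys.argv[1]}.png",cv2.resize(s["pixels"][140:300,220:400],(720,640),interpolation=cv2.INTER_CUBIC))
E
python3 look.py
python3 -c "
from h import *
plan([(t,.082,t-90) for t in np.linspace(149,163,8)],.067)"
```

```text
t: 7.15
eef_pos: [0.5323, 0.1199, 0.067]
ee_rot: [0.879, 0.478, 0.001, -0.0]
force: [0.2, 2.4, 0.1]
grip_width: 0.0003
top L 9.12 W -24.82 need 33.94 60 63
scene L 9.41 W -23.64 need 33.06 70 72
t 7.25 tcp [0.532  0.119  0.0669] psi 56.9 polar 147.0 0.0817 zdir [ 0.  0. -1.] F [ 0.1 -0.2 -0.4] j [-0.48  0.29  0.2   1.92 -0.07  0.94  0.75] w 0.0003
149.0 [-0.0056 -0.0005 -0.0002] [ 0.     -0.0001 -0.0114]
151.0 [-0.0114 -0.0002 -0.0002] [ 0.     -0.0001 -0.0225]
153.0 [-0.0171  0.0003 -0.0002] [ 0.     -0.0001 -0.0337]
155.0 [-0.0227  0.001  -0.0002] [ 0.     -0.0001 -0.0448]
157.0 [-0.0284  0.0019 -0.0002] [ 0.     -0.0001 -0.0559]
159.0 [-0.034   0.003  -0.0002] [ 0.     -0.0001 -0.067 ]
161.0 [-0.0396  0.0043 -0.0002] [ 0.     -0.0001 -0.0781]
163.0 [-0.0451  0.0058 -0.0002] [ 0.     -0.0001 -0.0892]
```

```bash
python3 -m inch '[{"offset":[-0.0055,0,0],"rot":[0,0,-0.0115],"fingers":0},{"offset":[-0.0115,0,0],"rot":[0,0,-0.0225],"fingers":0},{"offset":[-0.017,0.0005,0],"rot":[0,0,-0.0335],"fingers":0},{"offset":[-0.0225,0.001,0],"rot":[0,0,-0.045],"fingers":0},{"offset":[-0.0285,0.002,0],"rot":[0,0,-0.056],"fingers":0},{"offset":[-0.034,0.003,0],"rot":[0,0,-0.067],"fingers":0},{"offset":[-0.0395,0.0045,0],"rot":[0,0,-0.078],"fingers":0},{"offset":[-0.045,0.006,0],"rot":[0,0,-0.089],"fingers":0}]'
python3 look.py; python3 look.py
python3 -c "
from h import *
plan([(t,.082,t-90) for t in np.linspace(165,175,8)],.067)"
```

```text
t: 7.92
eef_pos: [0.5225, 0.0994, 0.0669]
ee_rot: [0.804, 0.595, 0.0, -0.0]
force: [0.2, 2.3, 0.2]
grip_width: 0.0002
top L 9.18 W -8.62 need 17.8 61 63
scene L 9.4 W -7.54 need 16.94 68 71
top L 9.14 W -8.09 need 17.23 62 64
scene L 9.4 W -7.53 need 16.93 68 71
t 8.12 tcp [0.5222 0.0988 0.0667] psi 72.9 polar 162.7 0.082 zdir [-0. -0. -1.] F [-0.  -0.4  0.8] j [-0.42  0.26  0.17  1.95 -0.05  0.93  1.05] w 0.0004
165.0 [-0.0065  0.     -0.0006] [-0.0001  0.0001 -0.0118]
166.42857142857142 [-0.0106  0.0002 -0.0006] [-0.0001  0.0001 -0.0198]
167.85714285714286 [-0.0146  0.0005 -0.0006] [-0.0001  0.0001 -0.0277]
169.28571428571428 [-0.0187  0.0009 -0.0006] [-0.0001  0.0001 -0.0356]
170.71428571428572 [-0.0228  0.0014 -0.0006] [-0.0001  0.0001 -0.0436]
172.14285714285714 [-0.0268  0.002  -0.0006] [-0.0001  0.0001 -0.0515]
173.57142857142858 [-0.0308  0.0028 -0.0006] [-0.0001  0.0001 -0.0595]
175.0 [-0.0348  0.0036 -0.0006] [-0.0001  0.0001 -0.0674]
```

```bash
python3 -m inch '[{"offset":[-0.0055,0,0],"rot":[0,0,-0.011],"fingers":0},{"offset":[-0.0105,0,0],"rot":[0,0,-0.02],"fingers":0},{"offset":[-0.0145,0.0005,0],"rot":[0,0,-0.0275],"fingers":0},{"offset":[-0.0185,0.001,0],"rot":[0,0,-0.0355],"fingers":0},{"offset":[-0.0225,0.0015,0],"rot":[0,0,-0.0435],"fingers":0},{"offset":[-0.027,0.002,0],"rot":[0,0,-0.0515],"fingers":0},{"offset":[-0.031,0.003,0],"rot":[0,0,-0.0595],"fingers":0},{"offset":[-0.035,0.0035,0],"rot":[0,0,-0.0675],"fingers":0}]'
python3 -c "
from h import *
snapshot('top');snapshot('top')"
python3 look.py
python3 -c "
from h import *
plan([(t,.082,t-90) for t in np.linspace(175.5,181,12)],.067)"
```

```text
t: 8.78
eef_pos: [0.5188, 0.0821, 0.0667]
ee_rot: [0.736, 0.677, 0.0, -0.0]
force: [1.2, 2.2, -1.3]
grip_width: 0.0006
top L 9.14 W 4.4 need 4.75 60 61
scene L 9.38 W 5.08 need 4.3 69 73
t 8.98 tcp [0.5188 0.0816 0.0667] psi 85.1 polar 175.0 0.082 zdir [-0. -0. -1.] F [0.4 0.4 0.1] j [-0.37  0.25  0.15  1.97 -0.05  0.92  1.28] w 0.0003
175.5 [-0.0014  0.     -0.0007] [-0.      0.0001 -0.0023]
176.0 [-0.0028  0.0001 -0.0007] [-0.      0.0001 -0.0051]
176.5 [-0.0043  0.0001 -0.0007] [-0.      0.0001 -0.0079]
177.0 [-0.0057  0.0001 -0.0007] [-0.      0.     -0.0107]
177.5 [-0.0071  0.0002 -0.0007] [-0.      0.     -0.0134]
178.0 [-0.0086  0.0003 -0.0007] [-0.      0.     -0.0162]
178.5 [-0.01    0.0003 -0.0007] [-0.     0.    -0.019]
179.0 [-0.0114  0.0004 -0.0007] [-0.      0.     -0.0218]
179.5 [-0.0128  0.0005 -0.0007] [-0.      0.     -0.0245]
180.0 [-0.0143  0.0006 -0.0007] [-0.      0.     -0.0273]
180.5 [-0.0157  0.0008 -0.0007] [-0.      0.     -0.0301]
181.0 [-0.0171  0.0009 -0.0007] [-0.      0.     -0.0329]
```

Advance 4.5° gently, to polar 179.5.

```bash
python3 -m inch '[{"offset":[-0.003,0,0],"rot":[0,0,-0.005],"fingers":0},{"offset":[-0.0055,0,0],"rot":[0,0,-0.0105],"fingers":0},{"offset":[-0.0085,0,0],"rot":[0,0,-0.016],"fingers":0},{"offset":[-0.0105,0.0005,0],"rot":[0,0,-0.02],"fingers":0},{"offset":[-0.012,0.0005,0],"rot":[0,0,-0.023],"fingers":0},{"offset":[-0.0128,0.0005,0],"rot":[0,0,-0.0245],"fingers":0},{"offset":[-0.0128,0.0005,0],"rot":[0,0,-0.0245],"fingers":0},{"offset":[-0.0128,0.0005,0],"rot":[0,0,-0.0245],"fingers":0}]'
python3 look.py c;python3 -c "
from h import *
st()"
```

```text
t: 9.65
eef_pos: [0.5185, 0.075, 0.0667]
ee_rot: [0.71, 0.705, -0.0, 0.0]
force: [-0.6, 0.5, -0.2]
grip_width: 0.0007
top L 9.18 W 9.33 need -0.15 61 65
scene L 9.36 W 9.99 need -0.62 68 72
t 9.75 tcp [0.5185 0.075  0.0667] psi 89.6 polar 179.7 0.082 zdir [ 0. -0. -1.] F [ 0.1  1.4 -0.1] j [-0.35  0.25  0.14  1.97 -0.04  0.92  1.37] w 0.0003
```

View pics/scene_c.png

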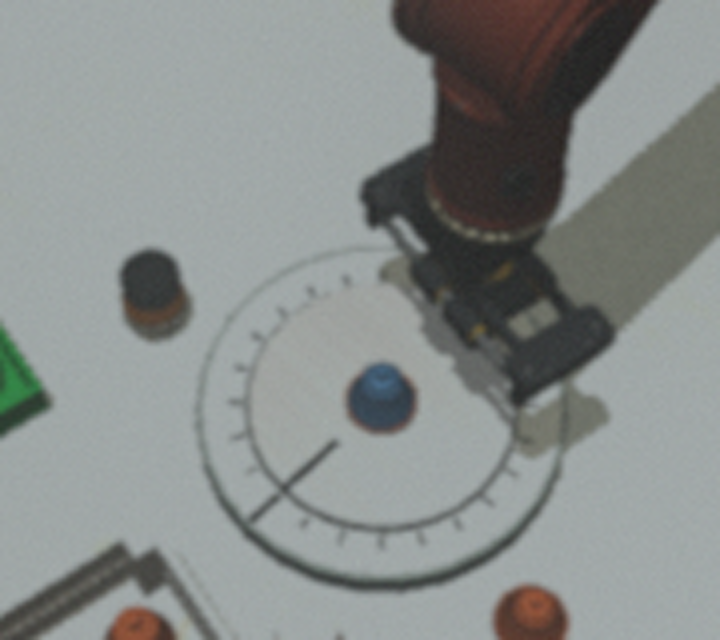

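The wheel line and long line are collinear through (290,490), with the bell in place. Now I'll back off along tool +x, then go up.

```bash
python3 -m inch '[{"offset":[0.005,0,0],"rot":[0,0,0],"fingers":0},{"offset":[0.015,0,0],"rot":[0,0,0],"fingers":0},{"offset":[0.03,0,0],"rot":[0,0,0],"fingers":0},{"offset":[0.04,0,-0.01],"rot":[0,0,0],"fingers":0},{"offset":[0.04,0,-0.07],"rot":[0,0,0],"fingers":0},{"offset":[0.04,0,-0.14],"rot":[0,0,0],"fingers":0},{"offset":[0.04,0,-0.21],"rot":[0,0,0],"fingers":0},{"offset":[0.04,0,-0.28],"rot":[0,0,0],"fingers":0}]'
python3 -m inch '[{"offset":[0.05,0,-0.02],"rot":[0,0,0],"fingers":0},{"offset":[0.1,0,-0.04],"rot":[0,0,0],"fingers":0},{"offset":[0.16,0,-0.04],"rot":[0,0,0],"fingers":0},{"offset":[0.22,0,-0.04],"rot":[0,0,0],"fingers":0},{"offset":[0.28,0,-0.04],"rot":[0,0,0],"fingers":0},{"offset":[0.3,0,-0.04],"rot":[0,0,0],"fingers":0},{"offset":[0.3,0,-0.04],"rot":[0,0,0],"fingers":0},{"offset":[0.3,0,-0.04],"rot":[0,0,0],"fingers":0}]'
python3 look.py d
```

```text
t: 10.42
eef_pos: [0.5182, 0.0958, 0.2087]
ee_rot: [0.709, 0.705, -0.0, 0.0]
force: [1.3, -0.3, -0.2]
grip_width: 0.0004
t: 11.08
eef_pos: [0.5194, 0.2455, 0.2267]
ee_rot: [0.709, 0.705, -0.0, 0.0]
force: [0.2, 0.3, 0.0]
grip_width: -0.0002
top L 9.21 W 9.32 need -0.1 61 68
scene L 9.4 W 9.97 need -0.57 68 71
```

View pics/top_d.png

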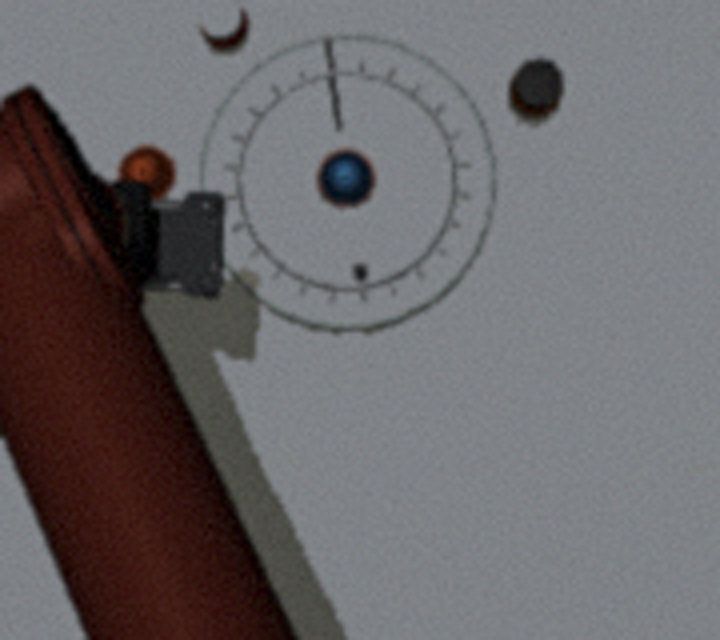

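The lines are collinear at (330,75), the bell is centred at (346,179), and the hand is clear. Handing in.

```bash
python3 -c "
from workcell import *
print(finish_job())"
```

```text
the job is handed in; nothing more can be done
None
```

I pushed the stud about 129° counter-clockwise with the back of the closed fingers, backed the hand off and up, and handed the job in. No verdict was reported.

- **Alignment:** after the hand withdrew, the wheel line was past the long line by 0.1° in the top camera and 0.6° in the scene camera. That is about 0.2–1.0 mm at the wheel's edge, against the 4 mm limit. The two cameras disagree by about 0.5°. The readings did not change when the hand came away.
- **Bell:** it still stands centred on the wheel in the last picture, and no move brought the fingers near it.
- **Push force:** the highest reading I saw at the end of a move was about 4 N, while pushing the stud.
- **Finger offset:** the stud sat about 13.5 mm from the tool centre during the push, not the 21 mm I expected from the finger sizes. That still kept it outside the 8 mm "taken between the fingers" limit.
- **Other objects:** the plain bell and the two jars look unmoved in the pictures. I did not measure them, and I did not recheck the tin, mug, brush or spatula.

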